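# Snap the paint pot shut, draw it from the rack and hold it on its side to prove the lid

### The arm

A 6-joint arm with a two-finger parallel gripper is mounted at the origin on the work surface. World frame = base frame: x ahead of the robot, y to its left, z up, the work surface at z = 0. Lengths are in m, angles in rad, forces in N, time in s.
With the tool pointing down it reaches from about 0.25 to 0.8 m from the base axis. Payload 3.9 kg.
Tool frame: the origin (TCP) lies at the very end of the fingers, on their centre line; the grasp point (between the pads) lies robot.grip_point_offset behind it (robot.grip_point_offset is the distance from the TCP to the grasp point, in m); z points along the fingers, y is the line along which they close (so a half turn about z gives the same grasp; the last joint's range is limited). The gripper opens to 85 mm and grips with 20 to 120 N. Pads are 22 mm wide; open, the fingers measure 114 mm over their backs; the gripper's body (76 mm by 85 mm) begins 54 mm behind the grasp point. The pads swing forward as they close: fully open they stand 13 mm farther back than shut.
Start: joints at [-1.269, 0.26, -0.138, 1.173, 0, 1.571], TCP at [0.156, -0.501, 0.231] pointing down, gripper open.
Joint ranges: [-2.78, 2.78], [-0.83, 1.72], [-1.28, 1.37], [-1.9, 2.12], [-1.57, 1.48], [-3.14, 3.14]. Speed limits (rad/s): [2.57, 2.57, 3.14, 3.14, 3.14, 3.14].

### API

Orientations are given as a unit quaternion [w, x, y, z].
In Python, from station import robot gives the robot as it stands.
- The arm moves only by the shell command python3 -m pendant 'ROWS'. ROWS is JSON, a list of rows, each an object of numbers: "tx", "ty", "tz": the shift along the tool's x, y, z in m; "turn": the turn about the tool's z in degrees; "gripper": the opening, from 0 (shut) to 1 (fully open). In form: [{"tx": .., "ty": .., "tz": .., "turn": .., "gripper": ..}, ...]. A call has 1 to 12 rows; each row is the pose to reach, as a shift and turn from the pose commanded when the call began, along the tool's axes at that moment; what a row does not reach only later rows make up. A row lasts 1/10 s, in which the tool goes at most 50 mm and 8.59 degrees, less where a joint would pass 70% of its speed; a pose out of reach is approached as far as the arm can. A call with a gripper value outside its range is refused whole. The fingers move at their own pace and stop on an object; the grip force is fixed at half the most. Time passes only in rows, so rows that repeat a pose let the fingers close. It gives the time, the measured TCP pose, the force, the opening and the grip force at its end, in the units of the state.
- robot.state(): the state, without advancing time (a new reading comes with each control period).
- robot.camera(name): name is "scene" or "top" or "wrist"; returns a dict with "color" (400x640x3 uint8, red, green, blue), "fx", "fy", "cx", "cy" (pixels), "T" (4x4, takes a point from camera to world coordinates). Camera axes: x right, y down, z forward; pixel columns grow to the right and rows downward; lengths in m; the calibration is good to about 2 mm. A picture is of the moment at which its call begins. There is no depth.
- robot.sign_off(): hands the job in; it is judged then, once.
The state is a dict: "time": time; "joint_pos": joint angles; "joint_vel": joint speeds; "tau": joint torques, N m; "position": TCP position; "eef_rot": TCP orientation; "force": force on the tool from outside, world axes, zero at the start; "wrist_torque": the same for the moment, N m; "width": finger opening in m; "grasp_force": force on a finger pad.
Only numpy, scipy, OpenCV 4.12 (cv2) and the standard library are available. Lean on these libraries where they do the work, as an engineer would, in place of code of your own. Each camera call takes 0.05 s, during which the arm holds its last target. There are 200 camera calls.

### The job

One paint pot in the wooden rack has its push-on lid still standing up on one side: with the pot in its well, press the lid down until it is seated fully level. Then draw that pot up out of the rack, turn it on its side (its axis roughly level) to prove that the lid holds, and finish while still holding it like that, still, with its middle about 25 cm above the table and the lid still shut. Leave the other pots and things where they are.

Things in the scene. Friction and masses are not known exactly. Their poses are not given: they have to be found in the camera images.
- pot: The task's pot: white cylinder, 50 mm diameter, 88 mm tall without lid, 0.17 to 0.34 kg. Origin: centre of its underside, z along its axis to the lid; +x points to the thumb pad's side, where the lid stands up, -x to where it is caught. Stands upright in any of the rack's wells, in any yaw, its lower 32 mm inside, origin 8 mm above the table. Bare wall to grip: 32 to 78 mm above its origin.
- pot_mid (a point): The middle of the task's pot: on its axis, 44 mm above its underside, close to its centre of mass.
- lid (a joint): How far the pot's lid stands open, rad: 0 is seated level; starts at 0.22 to 0.40, at most 0.5. It turns about its caught edge at the pot's -x side (24.5 mm from the pot's axis, at rim height, 88 mm). A stiff snap: the lid's middle needs about 8 N to move, lid_press 5 N; it stays wherever it is left.
- lid_press (a point): Middle of the raised thumb pad on the lid's top (10 x 16 mm, 3 mm proud), 40 mm from the caught edge: the place to press. The lid is a flat grey cap, 49 mm diameter, not wider than the pot; seated, its top is 91 mm and the pad 94 mm above the pot's underside, and its skirt reaches 7 mm below the rim (81 mm). The other pots' lids have no thumb pad.
- rack: Wooden block fixed to the table, 105 x 330 x 40 mm (x, y, z), origin at the centre of its underside. Three round wells in its top, 53 mm diameter and 32 mm deep, at y = -110, 0 and +110 mm on its own y axis.
- short_pot: Bystander in another well of the rack: like the task's pot but short, 68 mm to the top of its shut 49 mm grey lid, which has no thumb pad. Origin at the centre of its underside.
- bottle: Bystander in another well of the rack: white bottle, 50 mm diameter, 100 mm tall, with sloping shoulders and a narrow 28 mm grey cap. Origin at the centre of its underside.
- marker_a: Bystander: paint marker lying flat in front of the rack (robot's side), 148 mm long along its x, 22 mm thick, origin at the middle of its underside.
- marker_b: Bystander: a like marker lying flat behind the rack.
- phone: Bystander: black phone lying flat, 150 x 74 x 9 mm, origin at the middle of its underside.
- scraper: Bystander: flat scraper, 200 mm long along its x, white handle towards -x, 60 mm wide steel blade towards +x, 16 mm high, origin on its underside where blade and handle meet.
- die: Bystander: black 80 mm die-shaped box with white spots, origin at the middle of its underside.
There are look-alikes about, which are no part of the job. Leave any blue, green or turquoise look-alike of the pot alone.

How it is judged:
By the outcome, as a careful person would: the job done as asked, in the order asked, and still so for the second after the job is handed in, while the arm keeps its last pose, push and grip.
It also fails if it takes over 48 s, if anything falls off the work surface, if the arm or the gripper's body presses on something with over 40 N, if the wrist force passes 120 N, or if a joint passes its speed limit or range.

## Working session

There is one attempt and no reset: what is moved stays moved. The work goes in short steps, Python scripts to look and compute and a shell command to move; the robot and the scene stay as the last step left them, time stands still between calls to the robot, and variables do not carry over. Pictures are saved under pics/ and viewed, at most 10 in all, crops included, and the job is handed in when it is done.

```bash
mkdir -p pics; ls; python3 - <<'E'
from station import robot
import cv2,numpy as np
print(robot.grip_point_offset, robot.state())
for n in("scene","top"):
    c=robot.camera(n); cv2.imwrite(f"pics/{n}0.png",c["color"][:,:,::-1]); print(n,c["fx"],c["cx"],c["cy"],np.round(c["T"],4).tolist())
E
```

```text
pics
0.0187 {'time': 0.0, 'joint_pos': array([-1.26899564e+00,  2.60703765e-01, -1.39362048e-01,  1.17269689e+00,
       -3.42635500e-06,  1.57078423e+00]), 'joint_vel': array([ 0.00064619, -0.00025926,  0.00010404,  0.00220519, -0.00054258,
        0.00091236]), 'tau': array([-1.14061910e-03, -4.05673635e+01,  2.53924066e+01,  1.87858060e-02,
        6.70906888e-05,  2.05212231e-06]), 'position': array([ 0.15584933, -0.50062738,  0.2304572 ]), 'eef_rot': array([-9.71758538e-04,  9.88634745e-01,  1.50334211e-01, -1.49488815e-04]), 'force': array([-0.03958456, -0.15524528,  0.78870862]), 'wrist_torque': array([ 0.00880444, -0.01317265, -0.02635002]), 'grasp_force': 0.0, 'width': 0.08490282241605691}
scene 402.08365245182 314.7826553147501 201.54761544510015 [[-0.1464, 0.6692, -0.7286, 1.323], [0.9892, 0.1043, -0.1029, 0.1394], [0.0071, -0.7358, -0.6772, 0.8489], [0.0, 0.0, 0.0, 1.0]]
top 395.3780877484589 319.24353223056613 201.03693836539935 [[-0.0222, -0.983, 0.1825, 0.3102], [-0.9996, 0.019, -0.0195, 0.024], [0.0157, -0.1829, -0.983, 1.269], [0.0, 0.0, 0.0, 1.0]]
```

View pics/top0.png

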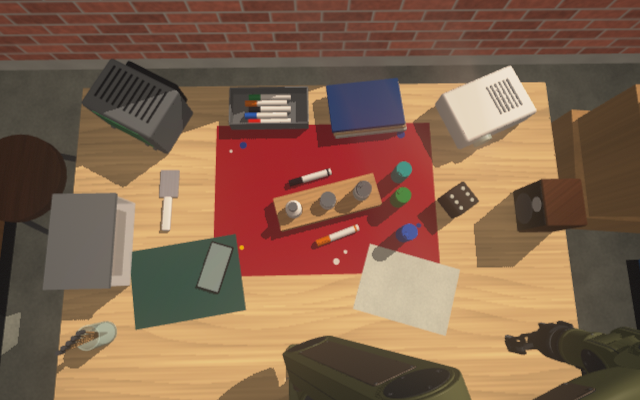

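View pics/scene0.png

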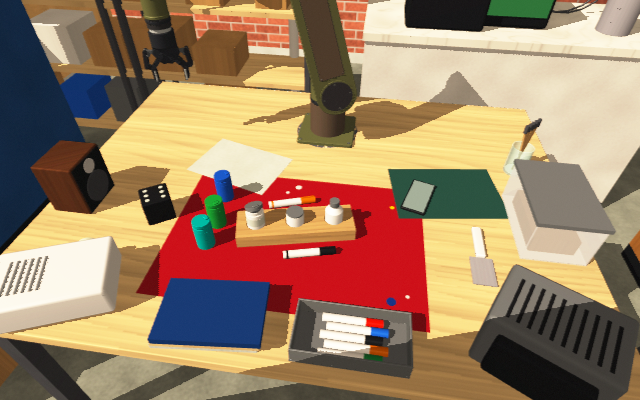

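Top view: the rack's wells hold the bottle (294,208), the middle pot (328,201) and the right-hand pot (363,190). The scene view shows the same three at (334,211), (295,215) and (255,215). The right-hand one is tall with a wide grey lid, so it fits the task's pot. The blue, green and turquoise cylinders are look-alikes. I'll confirm with an enlarged crop.

```bash
cat > h.py <<'E'
import numpy as np,cv2
from station import robot
def ray(c,u,v,z):
    T=np.array(c["T"]);d=T[:3,:3]@[(u-c["cx"])/c["fx"],(v-c["cy"])/c["fy"],1];o=T[:3,3]
    return o+d*(z-o[2])/d[2]
def proj(c,p):
    T=np.array(c["T"]);q=T[:3,:3].T@(np.array(p)-T[:3,3]);return c["fx"]*q[0]/q[2]+c["cx"],c["fy"]*q[1]/q[2]+c["cy"]
E
python3 - <<'E'
from h import *
s=robot.camera("scene");t=robot.camera("top")
a=cv2.resize(s["color"][190:250,230:360],None,fx=6,fy=6,interpolation=cv2.INTER_CUBIC)
b=cv2.resize(t["color"][170:235,265:395],None,fx=6,fy=6,interpolation=cv2.INTER_CUBIC)[:240]
cv2.imwrite("pics/c1.png",np.vstack([a[:360],b])[:600,:,::-1])
print(ray(t,363,190,.1),ray(t,328,201,.075),ray(t,294,208,.108),ray(s,255,207,.1))
# rack mask by hue in top
hsv=cv2.cvtColor(t["color"],cv2.COLOR_RGB2HSV)
m=cv2.inRange(hsv,(8,60,60),(28,255,255));m2=np.zeros_like(m);m2[165:245,262:394]=m[165:245,262:394]
cs,_=cv2.findContours(m2,cv2.RETR_EXTERNAL,cv2.CHAIN_APPROX_NONE);c=max(cs,key=cv2.contourArea)
pts=np.array([ray(t,*q,.04)[:2] for q in c[:,0]],np.float32);print(cv2.minAreaRect(pts))
E
```

```text
[ 0.55871179 -0.13244256  0.1       ] [ 0.53151252 -0.02656666  0.075     ] [0.50617707 0.07655151 0.108     ] [ 0.56380783 -0.13105375  0.1       ]
((0.5363829135894775, -0.025703713297843933), (0.11102285236120224, 0.33225834369659424), 13.55069351196289)
```

View pics/c1.png

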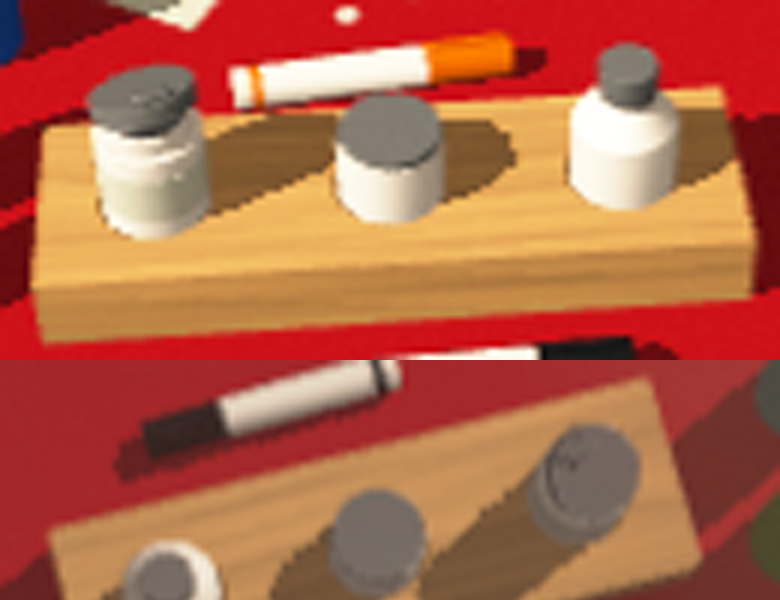

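The crop confirms it. In its scene half, the pot at (150,150) is tall and white, and its wide grey lid is tilted with a thumb pad near (150,95). The middle pot is short with a level, plain lid, and the right one is the bottle. In the top half the task's lid is at (588,470), with the pad marks at (570,455). I'm moving the wrist camera above it.

```bash
cat >> h.py <<'E'
from scipy.spatial.transform import Rotation as R
def tool():
    s=robot.state();q=s["eef_rot"];return np.array(s["position"]),R.from_quat([q[1],q[2],q[3],q[0]]).as_matrix()
def delta(p):
    x,M=tool();return np.round(M.T@(np.array(p)-x),4)
E
python3 - <<'E'
from h import *
p,M=tool();c=robot.camera("wrist");T=np.array(c["T"]);print(np.round(M.T@T[:3,:3],3),np.round(M.T@(T[:3,3]-p),4),c["fx"],c["cx"],c["cy"])
print(M.round(3),delta([.53,-.13,.30]))
E
```

```text
[[-0.001 -0.962 -0.272]
 [ 1.    -0.001  0.   ]
 [-0.    -0.272  0.962]] [ 0.069   0.0004 -0.1433] 296.06770385678055 321.6060354809496 199.4534473601013
[[ 0.955  0.297 -0.   ]
 [ 0.297 -0.955  0.001]
 [-0.    -0.001 -1.   ]] [ 0.4674 -0.2431 -0.0689]
```

```bash
python3 -m pendant '[{"tx":0.5,"ty":-0.23,"tz":-0.03,"turn":90,"gripper":0},{"tx":0.5,"ty":-0.23,"tz":-0.03,"turn":90,"gripper":0},{"tx":0.5,"ty":-0.23,"tz":-0.03,"turn":90,"gripper":0},{"tx":0.5,"ty":-0.23,"tz":-0.03,"turn":90,"gripper":0},{"tx":0.5,"ty":-0.23,"tz":-0.03,"turn":90,"gripper":0},{"tx":0.5,"ty":-0.23,"tz":-0.03,"turn":90,"gripper":0},{"tx":0.5,"ty":-0.23,"tz":-0.03,"turn":90,"gripper":0},{"tx":0.5,"ty":-0.23,"tz":-0.03,"turn":90,"gripper":0},{"tx":0.5,"ty":-0.23,"tz":-0.03,"turn":90,"gripper":0},{"tx":0.5,"ty":-0.23,"tz":-0.03,"turn":90,"gripper":0},{"tx":0.5,"ty":-0.23,"tz":-0.03,"turn":90,"gripper":0},{"tx":0.5,"ty":-0.23,"tz":-0.03,"turn":90,"gripper":0}]'
python3 - <<'E'
from h import *
c=robot.camera("wrist");p,M=tool();print(p,M.round(3),proj(c,[.562,-.133,.10]))
cv2.imwrite("pics/w1.png",c["color"][:,:,::-1]);np.save("w1.npy",c,allow_pickle=True)
E
```

```text
time: 1.45
position: [0.33, -0.3464, 0.2569]
eef_rot: [-0.073, 0.895, -0.439, 0.024]
force: [-0.4, 0.5, -0.4]
width: 0.0001
grasp_force: 0.0
[ 0.32710387 -0.34704758  0.25689677] [[ 0.61  -0.785  0.105]
 [-0.792 -0.601  0.109]
 [-0.022 -0.149 -0.989]] (np.float64(84.86161493527482), np.float64(195.27541368360002))
```

View pics/w1.png

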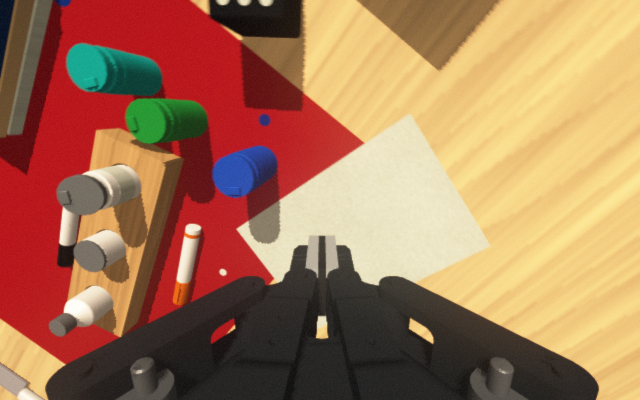

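The wrist view shows the pot at the rack end, (100,190), with its lid on the left and the pad at about (65,195). The tool is still on its way and somewhat tilted, so I'll check how that resolves.

```bash
python3 -m pendant '[{"turn":0},{"turn":0}]'
python3 - <<'E'
from h import *
p,M=tool();print(p,M.round(3),robot.state()["joint_pos"].round(3),delta([.56,-.133,.26]))
E
```

```text
[ 0.32710387 -0.34704758  0.25689677] [[ 0.61  -0.785  0.105]
 [-0.792 -0.601  0.109]
 [-0.022 -0.149 -0.989]] [-0.916  0.181 -0.185  1.227  0.15   3.141] [-0.0276 -0.3119  0.0447]schema error: expected keys tx, ty, tz, turn, gripper
```

```bash
python3 -m pendant '[{"tx":0,"ty":0,"tz":0,"turn":-16,"gripper":0},{"tx":0,"ty":0,"tz":0,"turn":-16,"gripper":0},{"tx":0,"ty":0,"tz":0,"turn":-16,"gripper":0}]'
python3 - <<'E'
from h import *
p,M=tool();print(p,M.round(3),robot.state()["joint_pos"].round(3),delta([.56,-.133,.26]))
E
```

```text
time: 1.8
position: [0.3304, -0.3457, 0.257]
eef_rot: [-0.069, 0.948, -0.31, 0.034]
force: [-0.0, -0.5, 0.3]
width: 0.0001
grasp_force: 0.0
[ 0.33035561 -0.3457256   0.25697888] [[ 0.806 -0.582  0.107]
 [-0.592 -0.799  0.109]
 [ 0.022 -0.152 -0.988]] [-0.91   0.182 -0.184  1.226  0.152  2.862] [ 0.0593 -0.3041  0.0449]
```

```bash
python3 -m pendant '[{"tx":0.04,"ty":-0.30,"tz":0.02,"turn":-100,"gripper":0},{"tx":0.04,"ty":-0.30,"tz":0.02,"turn":-100,"gripper":0},{"tx":0.04,"ty":-0.30,"tz":0.02,"turn":-100,"gripper":0},{"tx":0.04,"ty":-0.30,"tz":0.02,"turn":-100,"gripper":0},{"tx":0.04,"ty":-0.30,"tz":0.02,"turn":-100,"gripper":0},{"tx":0.04,"ty":-0.30,"tz":0.02,"turn":-100,"gripper":0},{"tx":0.04,"ty":-0.30,"tz":0.02,"turn":-100,"gripper":0},{"tx":0.04,"ty":-0.30,"tz":0.02,"turn":-100,"gripper":0},{"tx":0.04,"ty":-0.30,"tz":0.02,"turn":-100,"gripper":0},{"tx":0.04,"ty":-0.30,"tz":0.02,"turn":-100,"gripper":0},{"tx":0.04,"ty":-0.30,"tz":0.02,"turn":-100,"gripper":0},{"tx":0.04,"ty":-0.30,"tz":0.02,"turn":-100,"gripper":0}]'
python3 - <<'E'
from h import *
p,M=tool();print(p,M.round(3),robot.state()["joint_pos"].round(3),delta([.56,-.133,.26]))
E
```

```text
time: 3.0
position: [0.5394, -0.1271, 0.2834]
eef_rot: [-0.018, 0.846, 0.528, 0.074]
force: [0.0, -0.3, 0.1]
width: 0.0001
grasp_force: 0.0
[ 0.53942666 -0.12713373  0.28342219] [[ 0.431  0.896  0.107]
 [ 0.891 -0.442  0.109]
 [ 0.145  0.048 -0.988]] [-0.311  0.24  -0.04   1.222  0.137  1.719] [0.0002 0.0199 0.0247]
```

```bash
python3 -m pendant '[{"tx":0,"ty":0.02,"tz":0.01,"turn":19,"gripper":0},{"tx":0,"ty":0.02,"tz":0.01,"turn":19,"gripper":0},{"tx":0,"ty":0.02,"tz":0.01,"turn":19,"gripper":0},{"tx":0,"ty":0.02,"tz":0.01,"turn":19,"gripper":0}]'
python3 - <<'E'
from h import *
p,M=tool();print(p,M.round(3),robot.state()["joint_pos"].round(3))
c=robot.camera("wrist");u,v=map(int,proj(c,[.562,-.133,.10]));print(u,v)
np.save("w2.npy",c,allow_pickle=True)
u0,v0=max(u-100,0),max(v-75,0)
im=cv2.resize(c["color"][v0:v0+150,u0:u0+200],None,fx=4,fy=4,interpolation=cv2.INTER_CUBIC);print(u0,v0)
cv2.imwrite("pics/w2.png",im[:,:,::-1])
E
```

```text
time: 3.4
position: [0.5584, -0.135, 0.2744]
eef_rot: [-0.03, 0.922, 0.379, 0.07]
force: [-0.9, 0.0, -0.3]
width: -0.0
grasp_force: 0.0
[ 0.55843385 -0.13502696  0.27436756] [[ 0.702  0.704  0.107]
 [ 0.695 -0.71   0.109]
 [ 0.153 -0.003 -0.988]] [-0.314  0.278 -0.011  1.213  0.137  2.052]
322 201
222 126
```

View pics/w2.png

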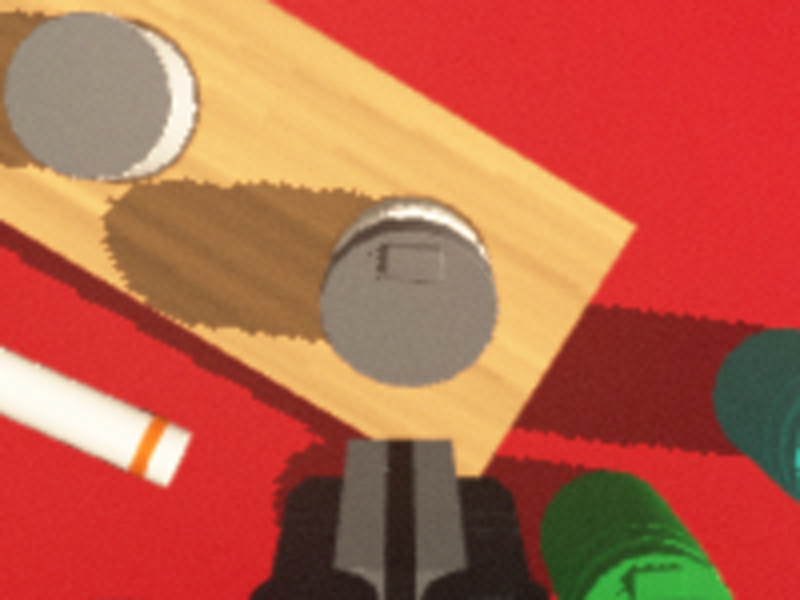

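The crop shows the lid centre at about (409,305) and the pad at (412,262), i.e. full-image (324,202) and (325,191.5). The pad lies along tool +x from the axis, and the fingertips are at the bottom.

```bash
python3 - <<'E'
from h import *
c=np.load("w2.npy",allow_pickle=True).item()
for zp in(.110,.114,.118):
    print("pad",ray(c,325,191.5,zp),"lid",ray(c,324.2,202.2,zp-.008))
# well/pot wall: white crescent top edge & rack corner
print("rackcorner",ray(c,222+636/4,126+226/4,.04),ray(c,222+485/4,126+470/4,.04))
print("short",ray(c,222+88/4,126+97/4,.076))
p,M=tool()
print("dpad", delta(list(ray(c,325,191.5,.114)[:2])+[.130]))
E
```

```text
pad [ 0.57216419 -0.12645966  0.11      ] lid [ 0.56261403 -0.13478987  0.102     ]
pad [ 0.57241294 -0.12616504  0.114     ] lid [ 0.56297437 -0.13439983  0.106     ]
pad [ 0.57266168 -0.12587041  0.118     ] lid [ 0.56333471 -0.13400978  0.11      ]
rackcorner [ 0.62762296 -0.1752346   0.04      ] [ 0.5353723  -0.19826659  0.04      ]
short [ 0.53776178 -0.02751351  0.076     ]
dpad [-0.0061  0.0039  0.1453]
```

```bash
python3 - <<'E'
from h import *
print(delta([.5804,-.1174,.130]),delta([.5804,-.1174,.105]))
E
```

```text
[0.0056 0.0033 0.1471] [0.0018 0.0034 0.1718]
```

```bash
python3 -m pendant '[{"tx":0.0056,"ty":0.0033,"tz":0.05,"turn":0,"gripper":0},{"tx":0.0056,"ty":0.0033,"tz":0.10,"turn":0,"gripper":0},{"tx":0.0056,"ty":0.0033,"tz":0.147,"turn":0,"gripper":0},{"tx":0.0045,"ty":0.0033,"tz":0.154,"turn":0,"gripper":0},{"tx":0.0035,"ty":0.0033,"tz":0.160,"turn":0,"gripper":0},{"tx":0.0026,"ty":0.0033,"tz":0.166,"turn":0,"gripper":0},{"tx":0.0018,"ty":0.0033,"tz":0.172,"turn":0,"gripper":0},{"tx":0.0018,"ty":0.0033,"tz":0.172,"turn":0,"gripper":0}]'
python3 - <<'E'
from h import *
s=robot.state();print(s["position"],s["force"],s["joint_pos"].round(3))
E
```

```text
time: 4.25
position: [0.5825, -0.1178, 0.1081]
eef_rot: [-0.029, 0.922, 0.38, 0.073]
force: [-0.2, 1.4, 2.7]
width: -0.0
grasp_force: 1.3
[ 0.58246799 -0.11777486  0.10811692] [-0.24013979  1.3676929   2.70398209] [-0.273  0.398 -0.283  0.81   0.136  2.092]
```

```bash
python3 -m pendant '[{"tx":-0.0003,"ty":0,"tz":0.002,"turn":0,"gripper":0},{"tx":-0.0003,"ty":0,"tz":0.002,"turn":0,"gripper":0}]'; python3 -m pendant '[{"tx":-0.0003,"ty":0,"tz":0.002,"turn":0,"gripper":0},{"tx":-0.0003,"ty":0,"tz":0.002,"turn":0,"gripper":0}]';python3 -m pendant '[{"tx":-0.0003,"ty":0,"tz":0.002,"turn":0,"gripper":0},{"tx":-0.0003,"ty":0,"tz":0.002,"turn":0,"gripper":0}]'
```

```text
time: 4.45
position: [0.582, -0.1179, 0.1052]
eef_rot: [-0.029, 0.922, 0.38, 0.072]
force: [0.1, 1.4, 4.7]
width: -0.0001
grasp_force: 2.5
time: 4.65
position: [0.5829, -0.1173, 0.1038]
eef_rot: [-0.029, 0.921, 0.38, 0.073]
force: [-0.0, 4.0, 9.7]
width: 0.0002
grasp_force: 4.9
time: 4.85
position: [0.584, -0.1168, 0.1032]
eef_rot: [-0.029, 0.921, 0.381, 0.075]
force: [-0.2, 5.6, 16.2]
width: -0.0001
grasp_force: 7.8
```

```bash
python3 -m pendant '[{"tx":-0.002,"ty":0,"tz":0.002,"turn":0,"gripper":0},{"tx":-0.002,"ty":0,"tz":0.003,"turn":0,"gripper":0},{"tx":-0.002,"ty":0,"tz":0.003,"turn":0,"gripper":0}]'; python3 -m pendant '[{"tx":0,"ty":0,"tz":-0.05,"turn":0,"gripper":0},{"tx":0,"ty":0,"tz":-0.09,"turn":0,"gripper":1},{"tx":-0.03,"ty":0,"tz":-0.09,"turn":0,"gripper":1},{"tx":-0.03,"ty":0,"tz":-0.09,"turn":0,"gripper":1}]'
python3 - <<'E'
from h import *
p,M=tool();c=robot.camera("wrist");u,v=map(int,proj(c,[.5634,-.1344,.10]));print(p,u,v,M.round(3))
np.save("w3.npy",c,allow_pickle=True)
u0,v0=max(u-100,0),max(v-75,0);print(u0,v0)
cv2.imwrite("pics/w3.png",cv2.resize(c["color"][v0:v0+150,u0:u0+200],None,fx=4,fy=4,interpolation=cv2.INTER_CUBIC)[:,:,::-1])
E
```

```text
time: 5.15
position: [0.5848, -0.117, 0.1025]
eef_rot: [-0.029, 0.921, 0.381, 0.078]
force: [-2.3, 8.3, 27.3]
width: 0.0
grasp_force: 13.3
time: 5.55
position: [0.5473, -0.1519, 0.1815]
eef_rot: [-0.028, 0.922, 0.379, 0.07]
force: [-1.1, -0.1, 0.4]
width: 0.0433
grasp_force: 0.0
[ 0.54727328 -0.15189846  0.18148246] 319 191 [[ 0.703  0.703  0.108]
 [ 0.695 -0.711  0.106]
 [ 0.151  0.001 -0.989]]
219 116
```

View pics/w3.png

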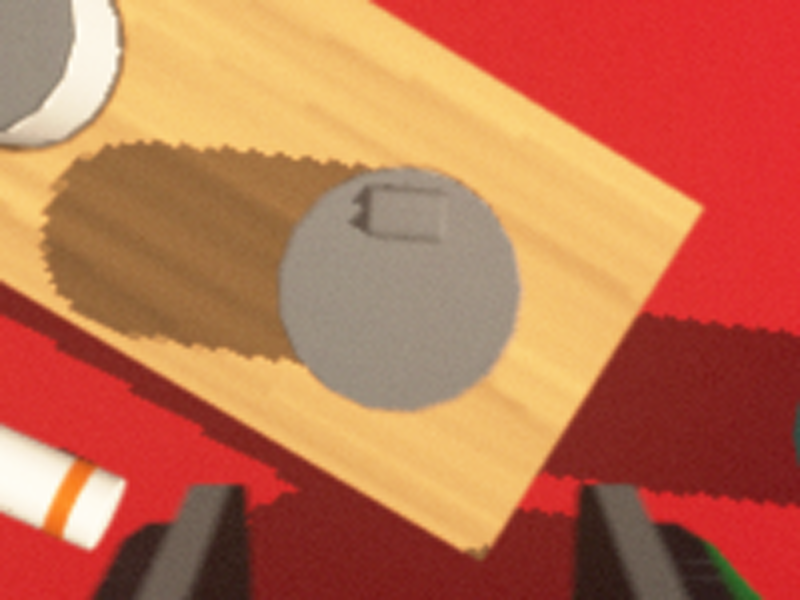

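Lid now reads as a level disc centred at crop (400,290), pad at (405,213), with no white crescent: it's seated. Now the grasp.

```bash
python3 - <<'E'
from h import *
c=np.load("w3.npy",allow_pickle=True).item();a=ray(c,319,188.5,.099);print(a)
x=[.5634*.5+a[0]*.5+.002,-.1344*.5+a[1]*.5+.002]
for z in(.13,.045):print(x,delta(x+[z]))
E
```

```text
[ 0.56458654 -0.13253828  0.099     ]
[np.float64(0.5659932721554078), np.float64(-0.13146914002701154)] [ 0.0186 -0.0008  0.0541]
[np.float64(0.5659932721554078), np.float64(-0.13146914002701154)] [ 0.0057 -0.0007  0.1381]
```

```bash
python3 -m pendant '[{"tx":0.0186,"ty":-0.0008,"tz":0.03,"turn":0,"gripper":1},{"tx":0.0186,"ty":-0.0008,"tz":0.03,"turn":0,"gripper":1},{"tx":0.0186,"ty":-0.0008,"tz":0.03,"turn":0,"gripper":1},{"tx":0.0186,"ty":-0.0008,"tz":0.03,"turn":0,"gripper":1}]'; python3 -m pendant '[{"tx":-0.002,"ty":0,"tz":0.025,"turn":0,"gripper":1},{"tx":-0.006,"ty":0,"tz":0.05,"turn":0,"gripper":1},{"tx":-0.01,"ty":0,"tz":0.08,"turn":0,"gripper":1},{"tx":-0.013,"ty":0,"tz":0.108,"turn":0,"gripper":1},{"tx":-0.013,"ty":0,"tz":0.108,"turn":0,"gripper":1}]'; python3 - <<'E'
from h import *
print(delta([.566,-.1315,.045]))
E
```

```text
time: 6.0
position: [0.5644, -0.1327, 0.1533]
eef_rot: [-0.03, 0.922, 0.38, 0.07]
force: [-0.3, -0.7, 0.0]
width: 0.0853
grasp_force: 0.0
time: 6.5
position: [0.5637, -0.1293, 0.0415]
eef_rot: [-0.032, 0.922, 0.38, 0.068]
force: [0.2, 0.8, 0.1]
width: 0.0853
grasp_force: 0.0
[ 0.0006  0.0032 -0.0035]
```

```bash
python3 -m pendant '[{"tx":0,"ty":0.002,"tz":-0.004,"turn":0,"gripper":1},{"tx":0,"ty":0.002,"tz":-0.004,"turn":0,"gripper":0},{"tx":0,"ty":0.002,"tz":-0.004,"turn":0,"gripper":0},{"tx":0,"ty":0.002,"tz":-0.004,"turn":0,"gripper":0},{"tx":0,"ty":0.002,"tz":-0.004,"turn":0,"gripper":0},{"tx":0,"ty":0.002,"tz":-0.004,"turn":0,"gripper":0},{"tx":0,"ty":0.002,"tz":-0.004,"turn":0,"gripper":0},{"tx":0,"ty":0.002,"tz":-0.004,"turn":0,"gripper":0}]'; python3 - <<'E'
from h import *
p,M=tool();print(M.round(3),delta(p+[0,0,.2]))
E
```

```text
time: 7.3
position: [0.5679, -0.1308, 0.0504]
eef_rot: [-0.031, 0.922, 0.38, 0.072]
force: [-3.7, 1.8, 7.8]
width: 0.0495
grasp_force: 61.5
[[ 0.7    0.706  0.109]
 [ 0.697 -0.709  0.111]
 [ 0.155 -0.002 -0.988]] [ 0.031  -0.0004 -0.1976]
```

```bash
python3 -m pendant '[{"tx":0.0015,"ty":0,"tz":-0.01,"turn":0,"gripper":0},{"tx":0.0031,"ty":0,"tz":-0.02,"turn":0,"gripper":0},{"tx":0.0047,"ty":0,"tz":-0.03,"turn":0,"gripper":0},{"tx":0.0062,"ty":0,"tz":-0.04,"turn":0,"gripper":0},{"tx":0.0093,"ty":0,"tz":-0.06,"turn":0,"gripper":0},{"tx":0.0155,"ty":0,"tz":-0.10,"turn":0,"gripper":0},{"tx":0.022,"ty":0,"tz":-0.14,"turn":0,"gripper":0},{"tx":0.031,"ty":0,"tz":-0.20,"turn":0,"gripper":0},{"tx":0.031,"ty":0,"tz":-0.20,"turn":0,"gripper":0}]'; python3 - <<'E'
from h import *
p,M=tool();print(p,robot.state()["joint_pos"].round(3),M.round(3))
for d in([.1,-.03,.3],[.0,0,.5]):print(delta(p+d))
E
```

```text
time: 8.2
position: [0.5717, -0.1333, 0.2586]
eef_rot: [-0.026, 0.921, 0.38, 0.075]
force: [1.3, -0.2, -1.7]
width: 0.0488
grasp_force: 62.6
[ 0.57168999 -0.13333929  0.25856069] [-0.303  0.293 -0.032  1.162  0.136  2.061] [[ 0.699  0.705  0.119]
 [ 0.697 -0.709  0.105]
 [ 0.159  0.01  -0.987]]
[ 0.0966  0.0947 -0.2874]
[ 0.0794  0.0048 -0.4936]
```

```bash
python3 - <<'E'
from h import *
p,M=tool();print(delta(p+[.38,-.1,.4]))
E
python3 -m pendant '[{"tx":0.24,"ty":0.33,"tz":-0.35,"turn":0,"gripper":0},{"tx":0.24,"ty":0.33,"tz":-0.35,"turn":0,"gripper":0},{"tx":0.24,"ty":0.33,"tz":-0.35,"turn":0,"gripper":0},{"tx":0.24,"ty":0.33,"tz":-0.35,"turn":0,"gripper":0},{"tx":0.24,"ty":0.33,"tz":-0.35,"turn":0,"gripper":0},{"tx":0.24,"ty":0.33,"tz":-0.35,"turn":0,"gripper":0},{"tx":0.24,"ty":0.33,"tz":-0.35,"turn":0,"gripper":0},{"tx":0.24,"ty":0.33,"tz":-0.35,"turn":0,"gripper":0},{"tx":0.24,"ty":0.33,"tz":-0.35,"turn":0,"gripper":0},{"tx":0.24,"ty":0.33,"tz":-0.35,"turn":0,"gripper":0},{"tx":0.24,"ty":0.33,"tz":-0.35,"turn":0,"gripper":0},{"tx":0.24,"ty":0.33,"tz":-0.35,"turn":0,"gripper":0}]'; python3 - <<'E'
from h import *
p,M=tool();print(p,robot.state()["joint_pos"].round(3),M.round(3))
E
```

```text
[ 0.2595  0.3427 -0.3601]
time: 9.4
position: [0.674, -0.1683, 0.4791]
eef_rot: [-0.027, 0.921, 0.38, 0.078]
force: [0.5, -0.3, -2.0]
width: 0.0487
grasp_force: 73.8
[ 0.67403264 -0.16828491  0.47913334] [-0.31   0.735  1.365  2.117  0.141  2.056] [[ 0.699  0.704  0.123]
 [ 0.696 -0.71   0.108]
 [ 0.163  0.01  -0.987]]
```

The arm keeps its orientation at the reach limit, so that gives no tilt. The earlier tilt came when joint 6 was at its stop and a further turn was asked for, which made joint 5 lean the tool. I'll go back to a roomy pose and use that on purpose.

```bash
python3 - <<'E'
from h import *
p,M=tool();print(delta([.5,-.13,.40]))
E
python3 -m pendant '[{"tx":-0.11,"ty":-0.15,"tz":0.06,"turn":100,"gripper":0},{"tx":-0.11,"ty":-0.15,"tz":0.06,"turn":100,"gripper":0},{"tx":-0.11,"ty":-0.15,"tz":0.06,"turn":100,"gripper":0},{"tx":-0.11,"ty":-0.15,"tz":0.06,"turn":100,"gripper":0},{"tx":-0.11,"ty":-0.15,"tz":0.06,"turn":100,"gripper":0},{"tx":-0.11,"ty":-0.15,"tz":0.06,"turn":100,"gripper":0},{"tx":-0.11,"ty":-0.15,"tz":0.06,"turn":100,"gripper":0},{"tx":-0.11,"ty":-0.15,"tz":0.06,"turn":100,"gripper":0},{"tx":-0.11,"ty":-0.15,"tz":0.06,"turn":100,"gripper":0},{"tx":-0.11,"ty":-0.15,"tz":0.06,"turn":100,"gripper":0},{"tx":-0.11,"ty":-0.15,"tz":0.06,"turn":100,"gripper":0},{"tx":-0.11,"ty":-0.15,"tz":0.06,"turn":100,"gripper":0}]'; python3 - <<'E'
from h import *
p,M=tool();print(p,robot.state()["joint_pos"].round(3),M.round(3))
E
```

```text
[-0.108  -0.1505  0.0609]
time: 10.6
position: [0.4583, -0.1958, 0.3998]
eef_rot: [-0.125, 0.951, -0.279, 0.04]
force: [0.5, -0.1, -3.3]
width: 0.049
grasp_force: 73.8
[ 0.45834139 -0.19582687  0.39982428] [-0.572  0.18   0.163  1.547  0.263  3.141] [[ 0.841 -0.52   0.146]
 [-0.54  -0.813  0.215]
 [ 0.007 -0.26  -0.966]]
```

```bash
python3 -m pendant '[{"tx":0,"ty":0,"tz":0,"turn":100,"gripper":0},{"tx":0,"ty":0,"tz":0,"turn":100,"gripper":0},{"tx":0,"ty":0,"tz":0,"turn":100,"gripper":0},{"tx":0,"ty":0,"tz":0,"turn":100,"gripper":0},{"tx":0,"ty":0,"tz":0,"turn":100,"gripper":0},{"tx":0,"ty":0,"tz":0,"turn":100,"gripper":0}]'; python3 - <<'E'
from h import *
p,M=tool();print(p,robot.state()["joint_pos"].round(3),M.round(3))
E
```

```text
time: 11.2
position: [0.3702, -0.2622, 0.4006]
eef_rot: [-0.265, 0.844, -0.466, 0.003]
force: [-0.5, -0.9, -2.1]
width: 0.0488
grasp_force: 74.0
[ 0.3701792  -0.26219582  0.40061196] [-0.949  0.244  0.152  1.724  0.481  3.141] [[ 0.566 -0.785  0.251]
 [-0.788 -0.426  0.444]
 [-0.242 -0.449 -0.86 ]]
```

Tilt is growing as wanted (31° now). I'll continue, with a pull back to the left to counter the drift.

```bash
python3 - <<'E'
from h import *
p,M=tool();print(delta([.5,-.05,.42]))
E
python3 -m pendant '[{"tx":-0.1,"ty":-0.2,"tz":0.11,"turn":60,"gripper":0},{"tx":-0.1,"ty":-0.2,"tz":0.11,"turn":60,"gripper":0},{"tx":-0.1,"ty":-0.2,"tz":0.11,"turn":60,"gripper":0},{"tx":-0.1,"ty":-0.2,"tz":0.11,"turn":60,"gripper":0},{"tx":-0.1,"ty":-0.2,"tz":0.11,"turn":60,"gripper":0},{"tx":-0.1,"ty":-0.2,"tz":0.11,"turn":60,"gripper":0}]'; python3 - <<'E'
from h import *
p,M=tool();print(p,robot.state()["joint_pos"].round(3),M.round(3))
E
```

```text
[-0.0985 -0.201   0.1102]
time: 11.8
position: [0.2353, -0.2005, 0.4172]
eef_rot: [-0.376, 0.69, -0.616, -0.058]
force: [-0.7, -0.8, -1.6]
width: 0.0488
grasp_force: 74.1
[ 0.2352675  -0.20047222  0.41719379] [-1.29   0.145 -0.096  1.905  0.561  3.141] [[ 0.234 -0.893  0.384]
 [-0.807  0.042  0.59 ]
 [-0.543 -0.447 -0.711]]
```

```bash
python3 - <<'E'
from h import *
p,M=tool();print(delta([.5,-.05,.42]))
E
```

```text
[-0.0611 -0.2314  0.1883]
```

```bash
python3 -m pendant '[{"tx":-0.06,"ty":-0.23,"tz":0.19,"turn":-75,"gripper":0},{"tx":-0.06,"ty":-0.23,"tz":0.19,"turn":-75,"gripper":0},{"tx":-0.06,"ty":-0.23,"tz":0.19,"turn":-75,"gripper":0},{"tx":-0.06,"ty":-0.23,"tz":0.19,"turn":-75,"gripper":0},{"tx":-0.06,"ty":-0.23,"tz":0.19,"turn":-75,"gripper":0},{"tx":-0.06,"ty":-0.23,"tz":0.19,"turn":-75,"gripper":0},{"tx":-0.06,"ty":-0.23,"tz":0.19,"turn":-75,"gripper":0},{"tx":-0.06,"ty":-0.23,"tz":0.19,"turn":-75,"gripper":0},{"tx":-0.06,"ty":-0.23,"tz":0.19,"turn":-75,"gripper":0},{"tx":-0.06,"ty":-0.23,"tz":0.19,"turn":-75,"gripper":0}]'; python3 - <<'E'
from h import *
p,M=tool();print(p,robot.state()["joint_pos"].round(3),M.round(3))
E
```

```text
time: 12.8
position: [0.5001, -0.0488, 0.4179]
eef_rot: [-0.333, 0.923, -0.068, 0.183]
force: [-0.2, -0.3, -2.4]
width: 0.0485
grasp_force: 74.1
[ 0.50010082 -0.04883322  0.41793067] [-0.562  0.096 -0.101  1.361  0.779  2.732] [[ 0.924 -0.004  0.382]
 [-0.247 -0.769  0.59 ]
 [ 0.292 -0.639 -0.711]]
```

```bash
python3 -m pendant '[{"tx":0,"ty":0,"tz":0,"turn":100,"gripper":0},{"tx":0,"ty":0,"tz":0,"turn":100,"gripper":0},{"tx":0,"ty":0,"tz":0,"turn":100,"gripper":0},{"tx":0,"ty":0,"tz":0,"turn":100,"gripper":0},{"tx":0,"ty":0,"tz":0,"turn":100,"gripper":0},{"tx":0,"ty":0,"tz":0,"turn":100,"gripper":0},{"tx":0,"ty":0,"tz":0,"turn":100,"gripper":0},{"tx":0,"ty":0,"tz":0,"turn":100,"gripper":0},{"tx":0,"ty":0,"tz":0,"turn":100,"gripper":0},{"tx":0,"ty":0,"tz":0,"turn":100,"gripper":0}]'; python3 - <<'E'
from h import *
p,M=tool();print(p,robot.state()["joint_pos"].round(3),M.round(3))
E
```

```text
time: 13.8
position: [0.4297, -0.1107, 0.4196]
eef_rot: [-0.503, 0.708, -0.486, -0.094]
force: [-0.6, 0.5, -2.7]
width: 0.0488
grasp_force: 74.0
[ 0.42971453 -0.11067185  0.41963599] [-0.862  0.323 -0.063  1.856  0.916  3.142] [[ 0.51  -0.783  0.356]
 [-0.595 -0.022  0.804]
 [-0.622 -0.621 -0.477]]
```

```bash
python3 -m pendant '[{"tx":0,"ty":0,"tz":0,"turn":100,"gripper":0},{"tx":0,"ty":0,"tz":0,"turn":100,"gripper":0},{"tx":0,"ty":0,"tz":0,"turn":100,"gripper":0},{"tx":0,"ty":0,"tz":0,"turn":100,"gripper":0},{"tx":0,"ty":0,"tz":0,"turn":100,"gripper":0},{"tx":0,"ty":0,"tz":0,"turn":100,"gripper":0}]'; python3 - <<'E'
from h import *
p,M=tool();print(p,robot.state()["joint_pos"].round(3),M.round(3),"axis",M@[-.155,.002,.988],delta([.5,0,.42]))
E
```

```text
time: 14.4
position: [0.4105, -0.1144, 0.4068]
eef_rot: [0.588, -0.476, 0.584, 0.296]
force: [-0.4, 0.7, -2.1]
width: 0.0486
grasp_force: 74.1
[ 0.41050409 -0.11443655  0.40680515] [-0.964  0.537 -0.234  2.115  1.013  3.142] [[ 0.144 -0.903  0.405]
 [-0.208  0.373  0.904]
 [-0.968 -0.215 -0.134]] axis [0.37610835 0.92650525 0.01742194] [-0.0236 -0.041   0.138 ]
```

Pot axis now level to within about 1° by calculation. Next, lower it to 25 cm with a slight turn back to free joint 6.

```bash
python3 - <<'E'
from h import *
print(delta([.45,.06,.40]))
E
```

```text
[-0.0239  0.0308  0.1747]
```

```bash
python3 -m pendant '[{"tx":-0.024,"ty":0.031,"tz":0.175,"turn":-35,"gripper":0},{"tx":-0.024,"ty":0.031,"tz":0.175,"turn":-35,"gripper":0},{"tx":-0.024,"ty":0.031,"tz":0.175,"turn":-35,"gripper":0},{"tx":-0.024,"ty":0.031,"tz":0.175,"turn":-35,"gripper":0},{"tx":-0.024,"ty":0.031,"tz":0.175,"turn":-35,"gripper":0},{"tx":-0.024,"ty":0.031,"tz":0.175,"turn":-35,"gripper":0}]'; python3 - <<'E'
from h import *
p,M=tool();print(p,robot.state()["joint_pos"].round(3),M.round(3),"axis",M@[-.155,.002,.988],delta([.42,.06,.249]),delta([.45,.06,.249]))
E
```

```text
time: 15.0
position: [0.4484, 0.0622, 0.401]
eef_rot: [0.649, -0.63, 0.412, 0.106]
force: [-0.3, -0.7, -1.7]
width: 0.0485
grasp_force: 74.0
[0.44836502 0.06222052 0.40100781] [-0.619  0.335 -0.489  1.724  1.328  2.892] [[ 0.637 -0.658  0.401]
 [-0.382  0.183  0.906]
 [-0.669 -0.731 -0.135]] axis [ 0.29622853  0.95471228 -0.03075914] [0.0845 0.1293 0.0071] [0.1036 0.1096 0.0191]
```

```bash
python3 -m pendant '[{"tx":0.03,"ty":0.04,"tz":0.004,"turn":0,"gripper":0},{"tx":0.06,"ty":0.08,"tz":0.008,"turn":0,"gripper":0},{"tx":0.09,"ty":0.122,"tz":0.011,"turn":0,"gripper":0},{"tx":0.09,"ty":0.122,"tz":0.011,"turn":0,"gripper":0},{"tx":0.09,"ty":0.122,"tz":0.011,"turn":0,"gripper":0}]'; python3 - <<'E'
from h import *
s=robot.state();p,M=tool();print(p,s["joint_pos"].round(3),s["joint_vel"].round(3),M.round(3),"axis",M@[-.155,.002,.988],"mid",p+M@[-.0043,-.001,-.0023])
a=robot.camera("scene")
u,v=map(int,proj(a,p));print(u,v)
cv2.imwrite("pics/f1.png",cv2.resize(a["color"][v-75:v+75,u-100:u+100],None,fx=4,fy=4,interpolation=cv2.INTER_CUBIC)[:,:,::-1])
E
```

```text
time: 15.5
position: [0.4312, 0.0582, 0.2501]
eef_rot: [0.65, -0.628, 0.415, 0.107]
force: [0.3, -0.7, -0.6]
width: 0.0491
grasp_force: 74.0
[0.43117242 0.05823436 0.25011809] [-0.655  0.562 -0.678  1.379  1.302  2.824] [ 0.011 -0.063  0.024  0.02   0.005 -0.004] [[ 0.634 -0.659  0.405]
 [-0.382  0.188  0.905]
 [-0.673 -0.728 -0.133]] axis [ 0.30065235  0.95340772 -0.02819383] mid [0.42817563 0.05760898 0.25404342]
332 139
```

View pics/f1.png

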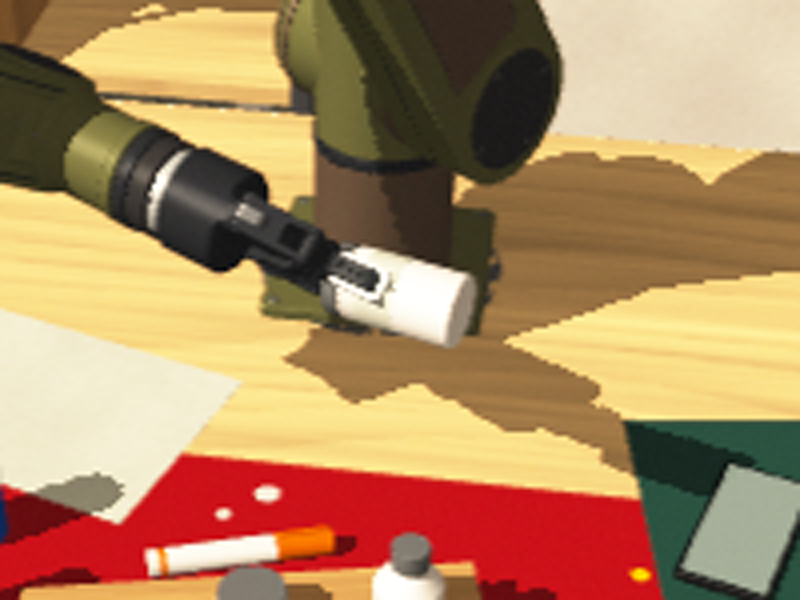

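The scene crop shows the pot held on its side: base end at (460,308), lid end at (330,285) inside the gripper, and everything in the rack still in place. I'll check the lid with the wrist camera.

```bash
python3 -m pendant '[{"tx":0.003,"ty":0.003,"tz":0,"turn":0,"gripper":0},{"tx":0.003,"ty":0.003,"tz":0,"turn":0,"gripper":0},{"tx":0.003,"ty":0.003,"tz":0,"turn":0,"gripper":0},{"tx":0.003,"ty":0.003,"tz":0,"turn":0,"gripper":0},{"tx":0.003,"ty":0.003,"tz":0,"turn":0,"gripper":0},{"tx":0.003,"ty":0.003,"tz":0,"turn":0,"gripper":0}]'; python3 - <<'E'
from h import *
s=robot.state();p,M=tool();m=p+M@[-.0043,-.001,-.0023];ax=M@[-.155,.002,.988];print(s["joint_vel"].round(3),m,ax)
a=robot.camera("scene");print("base,lid pred crop",[((proj(a,q)[0]-232)*4,(proj(a,q)[1]-64)*4) for q in(m+.044*ax,m-.047*ax)])
w=robot.camera("wrist");u,v=map(int,proj(w,p));print(u,v)
cv2.imwrite("pics/w4.png",cv2.resize(w["color"][200:400,190:450],None,fx=3,fy=3,interpolation=cv2.INTER_CUBIC)[:,:,::-1])
E
```

```text
time: 16.15
position: [0.4301, 0.0591, 0.2458]
eef_rot: [0.649, -0.63, 0.412, 0.106]
force: [0.2, 0.4, -1.9]
width: 0.0487
grasp_force: 74.0
[-0.002  0.006 -0.001 -0.003 -0.001 -0.   ] [0.42713485 0.0585126  0.24972339] [ 0.29744807  0.95434721 -0.03031577]
base,lid pred crop [(np.float64(463.0337975489863), np.float64(316.7332934608229)), (np.float64(337.8271257843742), np.float64(279.0578417512188))]
322 251
```

View pics/w4.png

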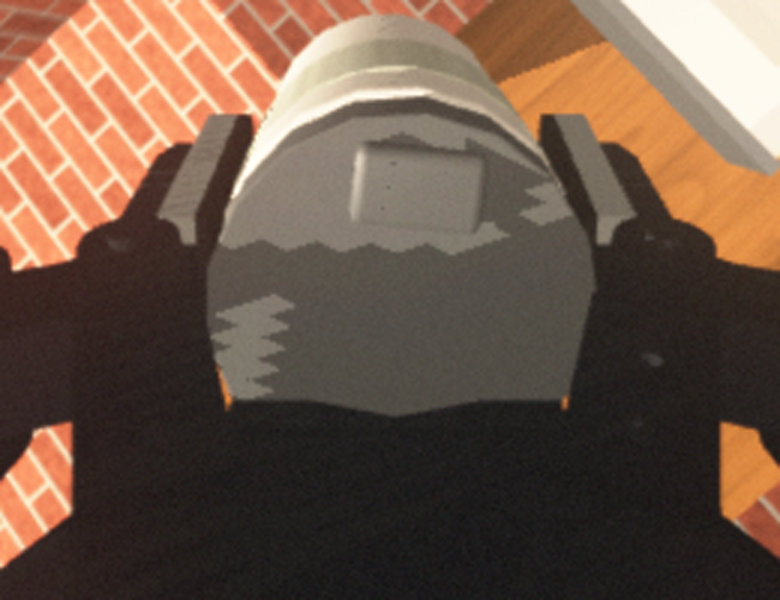

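The wrist crop shows the lid flush on the rim, with the pad at (420,190) and an even skirt below it. The pot's ends sit where the scene view predicts, within about 2 px, so it hasn't slipped. The pot's middle is at 0.250 m, level and still, so I'm handing in.

```bash
python3 -c "
from station import robot
print(robot.sign_off())"
```

```text
the job is handed in; nothing more can be done
None
```

The lid is pressed fully shut, and the pot is out of the rack, held still on its side with its middle about 25 cm above the table; I handed the job in at about 16 s with the other things left where they were.

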